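# Free the seized bowl clamp and nip the bowl

### The arm

A 6-joint arm with a two-finger parallel gripper is mounted at the origin on the work surface. World frame = base frame: x ahead of the robot, y to its left, z up, the work surface at z = 0. Lengths are in m, angles in rad, forces in N, time in s.
With the tool pointing down it reaches from about 0.35 to 0.975 m from the base axis. Payload 4.9 kg.
Tool frame: the origin (TCP) lies at the very end of the fingers, on their centre line; the grasp point (between the pads) lies ctrl.grip_point_offset behind it (ctrl.grip_point_offset is the distance from the TCP to the grasp point, in m); z points along the fingers, y is the direction in which the jaws open and shut (so a half turn about z gives the same grasp; the last joint's range is limited). The gripper opens to 85 mm and grips with 20 to 120 N. Pads are 22 mm wide; open, the fingers measure 114 mm over their backs; the gripper's body (76 mm by 85 mm) begins 54 mm behind the grasp point. The pads swing forward as they close: fully open they stand 13 mm farther back than shut.
Start: joints at [-1.254, 0.053, 1.613, -0, 1.476, -0.119], TCP at [0.264, -0.567, 0.231] pointing down, gripper open.
Joint ranges: [-3.01, 3.01], [-1.01, 2.22], [0.06, 2.58], [-1.02, 4.17], [0.09, 2.62], [-3.14, 3.14]. Speed limits (rad/s): [2.57, 2.57, 3.14, 3.14, 3.14, 3.14].

### API

Orientations are given as a rotation vector (axis times angle).
In Python, from station import ctrl gives the robot as it stands. The module is installed in compiled form; this text tells all that it offers.
- The arm moves only by the shell command python3 -m creep 'ROWS' [FORCE]. ROWS is JSON, a list of rows, each a list of 5 numbers: the closure in counts, from 0 (fully open) to 255 (shut), then the shift along the tool's x, y, z in mm, then the turn about the tool's z in rad. A call has 1 to 12 rows; each row is the pose to reach, as a shift and turn from the pose commanded when the call began, along the tool's axes at that moment; what a row does not reach only later rows make up. A row lasts 1/12 s, in which the tool goes at most 41.7 mm and 7.16 degrees, less where a joint would pass 70% of its speed; a pose out of reach is approached as far as the arm can. A call with a gripper value outside its range is refused whole. The fingers move at their own pace and stop on an object; FORCE is the grip in N (left out, the last holds). Time passes only in rows, so rows that repeat a pose let the fingers close. It gives the time, the measured TCP pose, the force and the opening at its end, in the units of the state.
- ctrl.get_obs(): the state, without advancing time (a new reading comes with each control period).
- ctrl.get_image(name): name is "side" or "top" or "wrist"; returns the picture (384x512x3 uint8, red, green, blue); there is no depth.
- ctrl.calibration(name): a dict with "fx", "fy", "cx", "cy" (pixels), "R" (3x3) and "t" (3): a world point X has camera coordinates R X + t. Camera axes: x right, y down, z forward; pixel columns grow to the right and rows downward; lengths in m; the calibration is good to about 2 mm. The wrist camera is an equidistant fisheye: a pixel r from the principal point sees the ray r / f radians off the axis. A picture is of the moment at which its call begins: read the wrist's pose just before it. calibration takes no time and is no camera call; for the wrist camera it gives the pose at the moment of the call.
- ctrl.finish_job(): hands the job in, once; it reports no verdict.
Trained networks look in the newest picture that a camera, given by its name, has taken for a name from the list of things; names that differ only in an ending like _2 or _b are one class to them, and where a whole thing is asked for, a point or a joint stands for the part that bears it (a point fixed in the world has none). Each returns a list of dicts, best first, with "conf" (0 to 1); they miss things now and then, are a little off and sometimes report something else, mostly with a low value. They report only what shows in the picture. A call takes as long as a camera call. They do not tell look-alikes from the thing itself.
- ctrl.boxes_of(camera, label): "rect" ([left, top, width, height] in pixels, round what is visible of it).
- ctrl.outline_of(camera, label): "mask" (384x512 bool, what is visible of it) and "rect" ([left, top, width, height] in pixels, round what is visible of it).
The state is a dict: "t": time; "q": joint angles; "dq": joint speeds; "effort": joint torques, N m; "tool_pos": TCP position; "tool_rot": TCP orientation; "contact_force": force on the tool from outside, world axes, zero at the start; "wrist_torque": the same for the moment, N m; "opening": finger opening in m.
Only numpy, scipy, OpenCV 4.12 (cv2) and the standard library are available. Lean on these libraries where they do the work, as an engineer would, in place of code of your own. Each camera call takes 0.05 s, during which the arm holds its last target. There are 200 camera calls.

### The job

The blue knob of the bowl clamp has seized with dried clay. Break it loose with a short firm clockwise twist (seen from above), then turn it on freely, feeling for the touch, until the rubber pad sits snugly on the foot of the bowl beneath it, just a light nip, because a hard squeeze (more than about 25 N) cracks the bowl. Then let go, leaving the bowl clamped and everything else where it stands.

Things in the scene. Friction and masses are not known exactly. Their poses are not given: they have to be found in the camera images.
- clamp: bridge clamp fixed to the table: two steel posts (18 mm thick, at its own y = -100 and +100 mm) carry a green crossbar 50 x 240 x 18 mm, top 118 mm above the table; on its middle an aluminium drum 74 mm across, up to 138 mm. Origin: on the table, midway between the posts, on the screw axis; z up
- knob_grip (a point): on the axis of the blue knob on the drum, 168 mm above the table, where to grip it; turns with the knob. The knob is an upright bar 50 mm long (point's x), 16 mm thick (point's y), from 146 to 181 mm above the table, on a round disc 48 mm across (138 to 146 mm). z up
- knob (a joint): knob angle, rad; grows clockwise seen from above; near 0 at first, thread ends at 2.6. Seized: needs about 0.5 N m at first, the crust is broken for good by 0.2 rad; then turns with a steady 0.2 N m of friction, either way. Lowers the pad 10 mm per rad. Pad on bowl: torque rises 0.01 N m per newton pressed; each further 0.1 rad adds about 9 N. Stays where it is left
- pad_face (a point): centre of the underside of the black rubber pad (36 mm across, 12 mm thick) at the lower end of the clamp's screw; it comes down, without turning, as the knob turns clockwise; 68 mm above the table when the knob is at 0
- pad: the same black rubber pad; origin at the centre of its underside, z up
- glaze_pot: green open glaze pot, 90 mm across, 75 mm tall, bystander; origin at its underside
- painted_bowl: blue glazed open bowl, 120 mm across, 50 mm tall, bystander; origin at its underside
- brush: paint brush lying on the table, bystander
- slip_jar: amber jar with blue cap, 70 mm across, 100 mm tall, bystander; origin at its underside
- wood_rib: flat wooden rib 110 x 50 x 8 mm lying on the table, bystander; origin at its underside
- bowl_a: terracotta bowl, upside down on the table, 116 mm across near the rim, flat foot 72 mm across on top; hand-thrown: each of the three bowls has its own height, 50 to 62 mm, not measured. One of the three (any, it changes) stands under the clamp's pad, the other two wait to the left and right. Loose, 0.4 kg. Origin: centre of its underside, z up
- bowl_b: terracotta bowl, upside down on the table, 116 mm across near the rim, flat foot 72 mm across on top; hand-thrown: each of the three bowls has its own height, 50 to 62 mm, not measured. One of the three (any, it changes) stands under the clamp's pad, the other two wait to the left and right. Loose, 0.4 kg. Origin: centre of its underside, z up
- bowl_c: terracotta bowl, upside down on the table, 116 mm across near the rim, flat foot 72 mm across on top; hand-thrown: each of the three bowls has its own height, 50 to 62 mm, not measured. One of the three (any, it changes) stands under the clamp's pad, the other two wait to the left and right. Loose, 0.4 kg. Origin: centre of its underside, z up
Things that resemble listed ones, but are neither listed nor needed, are in the scene too. What is shaped like the bowl_a but purple or yellow is not meant.

How it is judged:
On the way, in this order (a step that is already met when the one before it is completed fails the run):
1. the knob is broken loose (turned past 0.35 rad), the pad still off the bowl (value of joint knob above 0.35 rad and contact force between pad and bowl_a below 0.5 N and contact force between pad and bowl_b below 0.5 N and contact force between pad and bowl_c below 0.5 N), for 0.05 s.
2. the pad presses on the bowl under it with more than 3 N ((contact force between pad and bowl_a above 3 N or contact force between pad and bowl_b above 3 N or contact force between pad and bowl_c above 3 N)), for 0.2 s.
At the end, for the whole second after the job is handed in: the pad stays pressed on the foot of the bowl under it with more than 3 N (and never more than 25 N) with the knob let go and still ((contact force between pad and bowl_a above 3 N or contact force between pad and bowl_b above 3 N or contact force between pad and bowl_c above 3 N) and velocity of joint knob between -0.05 and 0.05 rad/s); the robot touches nothing.
It fails at once if the bowl is squeezed with more than 25 N and cracks (contact force between pad and bowl_a above 25 N or contact force between pad and bowl_b above 25 N or contact force between pad and bowl_c above 25 N).
It fails at once if a bowl is shifted by more than 10 mm (distance of any of bowl_a, bowl_b, bowl_c from where it was at the start of the episode above 0.01 m).
It fails at once if a bystander is shifted by more than 20 mm (distance of any of glaze_pot, painted_bowl, brush, slip_jar, wood_rib from where it was at the start of the episode above 0.02 m).
It also fails if it takes over 54 s, if anything falls off the work surface, if the arm or the gripper's body presses on something with over 40 N, if the wrist force passes 120 N, or if a joint passes its speed limit or range.

## Working session

There is one attempt and no reset: what is moved stays moved. The work goes in short steps, Python scripts to look and compute and a shell command to move; the robot and the scene stay as the last step left them, time stands still between calls to the robot, and variables do not carry over. Pictures are saved under pics/ and viewed, about 8 in all and at most 12, crops included, and the job is handed in when it is done.

```bash
mkdir -p pics
python3 - <<'E'
from station import ctrl
import cv2,numpy as np
ims=[]
for n in("top","side"):
    im=ctrl.get_image(n);ims.append(im)
    for l in("knob_grip","clamp","bowl_a"):
        print(n,l,[(b["rect"],round(b["conf"],2)) for b in ctrl.boxes_of(n,l)])
    c=ctrl.calibration(n);print({k:np.round(v,4).tolist() for k,v in c.items()})
cv2.imwrite("pics/a.png",cv2.cvtColor(cv2.resize(np.vstack(ims),(400,600)) if 0 else ims[0],cv2.COLOR_RGB2BGR))
cv2.imwrite("pics/b.png",cv2.cvtColor(ims[1],cv2.COLOR_RGB2BGR))
o=ctrl.get_obs();print(o)
print(ctrl.grip_point_offset)
E
```

```text
top knob_grip [([166.5, 201.5, 35.1, 33.4], 0.6)]
top clamp [([213.5, 208.3, 75.5, 27.6], 0.79)]
top bowl_a [([286.2, 174.1, 34.1, 33.8], 0.85), ([170.6, 201.1, 31.1, 33.9], 0.84), ([238.8, 205.6, 27.6, 36.4], 0.64), ([342.6, 212.5, 37.2, 30.5], 0.63), ([286.0, 230.3, 37.2, 37.3], 0.62)]
{'fx': 350.8946, 'fy': 350.8946, 'cx': 256.3946, 'cy': 194.6105, 'R': [[-0.0197, -0.9998, -0.0069], [-0.9941, 0.0203, -0.1063], [0.1064, 0.0048, -0.9943]], 't': [0.0347, 0.584, 1.1501]}
side knob_grip [([260.6, 195.0, 16.9, 26.3], 0.52)]
side clamp [([230.2, 195.1, 72.6, 83.3], 0.8)]
side bowl_a [([316.5, 214.6, 33.9, 32.6], 0.83), ([335.3, 179.0, 29.4, 24.9], 0.79), ([246.3, 234.6, 42.2, 29.3], 0.72), ([172.7, 267.5, 48.3, 43.9], 0.72), ([269.6, 185.6, 32.4, 24.8], 0.6)]
{'fx': 476.1517, 'fy': 476.1517, 'cx': 252.3418, 'cy': 195.2383, 'R': [[-0.7086, -0.7056, -0.004], [-0.4199, 0.4262, -0.8012], [0.5671, -0.566, -0.5983]], 't': [0.424, 0.3414, 1.0543]}
{'t': 0.4, 'q': array([-1.25404842e+00,  5.27980650e-02,  1.61309672e+00, -1.76584725e-05,
        1.47598887e+00, -1.18999466e-01]), 'dq': array([ 0.00140067, -0.00069348, -0.00253216,  0.00200723,  0.00045928,
       -0.00077943]), 'effort': array([ 4.04845759e-04, -3.93046868e+01, -3.69812036e+01, -7.40885889e-05,
        2.45047777e-03,  1.11890384e-05]), 'tool_pos': array([ 0.26376941, -0.56650147,  0.23112507]), 'tool_rot': array([-3.06704149e+00, -6.79008381e-01,  7.25934823e-05]), 'contact_force': array([-0.00727923,  1.1427753 ,  0.7161957 ]), 'wrist_torque': array([ 0.04375099,  0.02755414, -0.0243491 ]), 'opening': 0.08552371285429745}
0.0187
```

View pics/a.png

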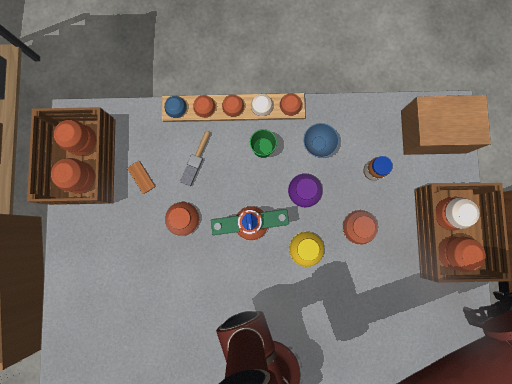

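View pics/b.png

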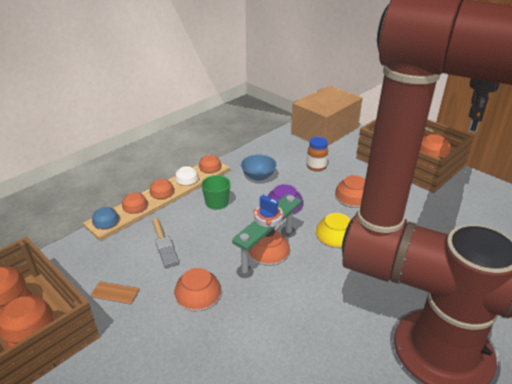

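The top view shows the clamp's green bar from (212,226) to (288,217) with the blue knob near (250,221). The side view shows the knob at (268,208) with a terracotta bowl beneath it. Next I'll segment the knob and compute its position.

```bash
cat > h.py <<'E'
from station import ctrl
import cv2,numpy as np
from scipy.spatial.transform import Rotation as Ro
def ray(c,u,v,z):
    d=np.array([(u-c["cx"])/c["fx"],(v-c["cy"])/c["fy"],1]);R=np.array(c["R"]);o=-R.T@np.array(c["t"]);d=R.T@d
    return o+d*(z-o[2])/d[2]
def seg(im,lo,hi,box):
    h=cv2.cvtColor(im,cv2.COLOR_RGB2HSV);m=cv2.inRange(h,lo,hi);k=np.zeros_like(m);x,y,w,hh=box;k[y:y+hh,x:x+w]=1
    return np.argwhere(m*k>0)[:,::-1].astype(np.float32)
def plan(p):
    o=ctrl.get_obs();R=Ro.from_rotvec(o["tool_rot"]).as_matrix()
    print("t",round(o["t"],2),"tcp",o["tool_pos"].round(4),"toolx",R[:,0].round(3),"tooly",R[:,1].round(3),"shift mm",(R.T@(np.array(p)-o["tool_pos"])*1000).round(1))
E
python3 - <<'E'
from h import *
im=ctrl.get_image("top");c=ctrl.calibration("top")
b=seg(im,(105,120,60),(125,255,255),(235,205,32,35));g=seg(im,(55,80,30),(90,255,255),(205,200,90,45))
print(len(b),cv2.minAreaRect(b),len(g),cv2.minAreaRect(g))
(u,v),s,a=cv2.minAreaRect(b);u,v=b.mean(0);print("knob",u,v,ray(c,u,v,.175))
gr=cv2.minAreaRect(g);bx=cv2.boxPoints(gr);P=np.array([ray(c,*q,.118) for q in bx]);print("bar corners",P.round(4).tolist(),P.mean(0))
ob=np.array([ray(c,*q,.18)[:2] for q in b]);w,V=np.linalg.eigh(np.cov(ob.T));print("knob axis",V[:,1],np.degrees(np.arctan2(V[1,1],V[0,1])),np.sqrt(w*12))
s=ctrl.get_image("side");cs=ctrl.calibration("side");bs=seg(s,(105,120,60),(125,255,255),(252,190,30,32));print("side",bs.mean(0),ray(cs,*bs.mean(0),.165))
plan([*ray(c,u,v,.175)[:2],.26])
cv2.imwrite("pics/c.png",np.hstack([cv2.resize(x[...,::-1],(400,400),interpolation=cv2.INTER_CUBIC) for x in(im[190:250,220:280],s[180:260,230:310])]))
E
```

```text
182 ((249.00001525878906, 221.50001525878906), (14.849241256713867, 14.849241256713867), 45.0) 737 ((249.40194702148438, 221.69418334960938), (15.627764701843262, 76.92823028564453), 82.09283447265625)
knob 249.08241 220.94505 [0.4919778  0.04525971 0.175     ]
bar corners [[0.5015, 0.1671, 0.118], [0.5295, -0.0697, 0.118], [0.4815, -0.075, 0.118], [0.4537, 0.1607, 0.118]] [0.49154727 0.04576256 0.118     ]
knob axis [-0.97361501 -0.22819687] -166.80906257074 [0.03882497 0.04056914]
side [267.5563 206.314 ] [0.48800119 0.05547461 0.165     ]
t 0.5 tcp [ 0.2638 -0.5665  0.2313] toolx [0.907 0.422 0.   ] tooly [ 0.422 -0.907 -0.   ] shift mm [ 465.1 -458.3  -28.7]
```

View pics/c.png

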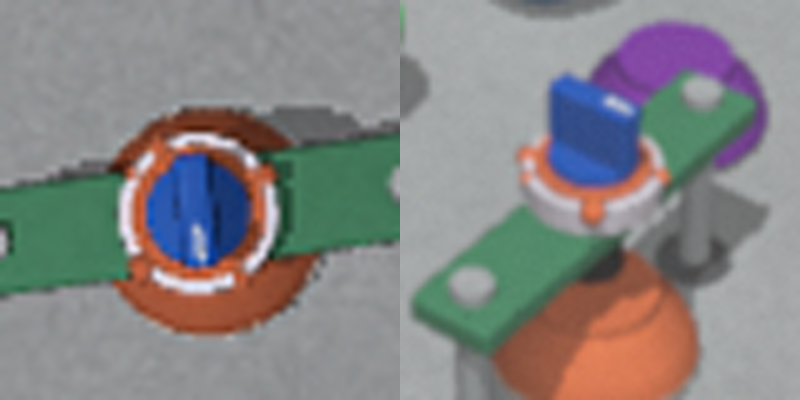

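The knob bar lies along clamp x, at a yaw of about +6.7° and centred at about (0.492, 0.046). To leave joint 6 room for a clockwise turn, I'll approach with tool x pointing back toward the base, a turn of −2.83 rad in all.

```bash
python3 -m creep '[[0,0,0,-40,0],[0,38,-38,-40,-0.12],[0,66,-66,-40,-0.24],[0,94,-94,-40,-0.36],[0,122,-122,-40,-0.48],[0,150,-150,-40,-0.6],[0,178,-178,-40,-0.72],[0,206,-206,-40,-0.84],[0,234,-234,-40,-0.96],[0,262,-262,-40,-1.08],[0,290,-290,-40,-1.2],[0,318,-318,-40,-1.32]]' 110
python3 -c "
from h import *
plan([.492,.046,.27]);print(ctrl.get_obs()['q'])"
```

```text
t: 1.5
tool_pos: [0.4181, -0.1422, 0.2717]
tool_rot: [1.999, 2.422, 0.0]
contact_force: [0.3, -0.3, 1.5]
opening: 0.0852
t 1.5 tcp [ 0.4181 -0.1422  0.2717] toolx [-0.189  0.982 -0.001] tooly [0.982 0.189 0.001] shift mm [170.8 108.2   1.7]
[-4.96697715e-01 -4.30382401e-01  1.96620417e+00  4.20040942e-05
  1.60442137e+00 -6.87255761e-01]
```

```bash
python3 -m creep '[[0,25,15,0,-0.12],[0,50,31,0,-0.24],[0,75,47,0,-0.36],[0,100,63,0,-0.48],[0,125,79,0,-0.6],[0,150,95,0,-0.72],[0,171,108,0,-0.84],[0,171,108,0,-0.96],[0,171,108,0,-1.08],[0,171,108,0,-1.2],[0,171,108,0,-1.32],[0,171,108,0,-1.44]]'
python3 -m creep '[[0,0,0,0,-0.05],[0,0,0,0,-0.05],[0,0,0,0,-0.05]]'
python3 - <<'E'
from h import *
plan([.492,.046,.153]);print(ctrl.get_obs()['q'])
c=ctrl.calibration("wrist");im=ctrl.get_image("wrist");print({k:np.round(v,3).tolist() for k,v in c.items()})
cv2.imwrite("pics/d.png",im[...,::-1])
R=np.array(c["R"])
def proj(X):
    x=R@X+np.array(c["t"]);th=np.arctan2(np.hypot(x[0],x[1]),x[2]);p=np.arctan2(x[1],x[0]);return np.round([c["cx"]+c["fx"]*th*np.cos(p),c["cy"]+c["fy"]*th*np.sin(p)],1)
a=np.array([.993,.117,0])
for k in(-.025,0,.025):print(proj(np.array([.492,.046,.181])+k*a))
E
```

```text
t: 2.5
tool_pos: [0.4926, 0.044, 0.2714]
tool_rot: [-0.095, 3.14, -0.0]
contact_force: [-0.2, 0.2, 0.3]
opening: 0.0852
t: 2.75
tool_pos: [0.4926, 0.0439, 0.2714]
tool_rot: [-0.161, 3.137, -0.0]
contact_force: [0.4, -0.1, -0.3]
opening: 0.0855
t 2.75 tcp [0.4926 0.0439 0.2714] toolx [-0.995 -0.103 -0.   ] tooly [-0.103  0.995 -0.   ] shift mm [  0.4   2.1 118.4]
[-6.17260197e-02 -2.87728532e-01  1.85893988e+00  2.09251973e-05
  1.57016930e+00 -1.73524273e+00]
{'fx': 297.319, 'fy': 297.319, 'cx': 254.523, 'cy': 191.576, 'R': [[-0.102, 0.995, -0.0], [0.941, 0.097, 0.325], [0.323, 0.033, -0.946]], 't': [0.006, -0.525, 0.259]}
[255.3 164.1]
[255.7 193.2]
[256.1 220.5]
```

View pics/d.png

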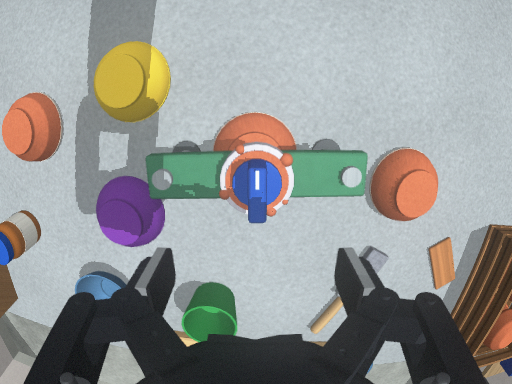

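Run:
```python
import cv2
im=cv2.imread("pics/d.png");cv2.imwrite("pics/e.png",cv2.resize(im[140:240,205:305],(600,600),interpolation=cv2.INTER_CUBIC))
```

```text
(no output)
```

View pics/e.png

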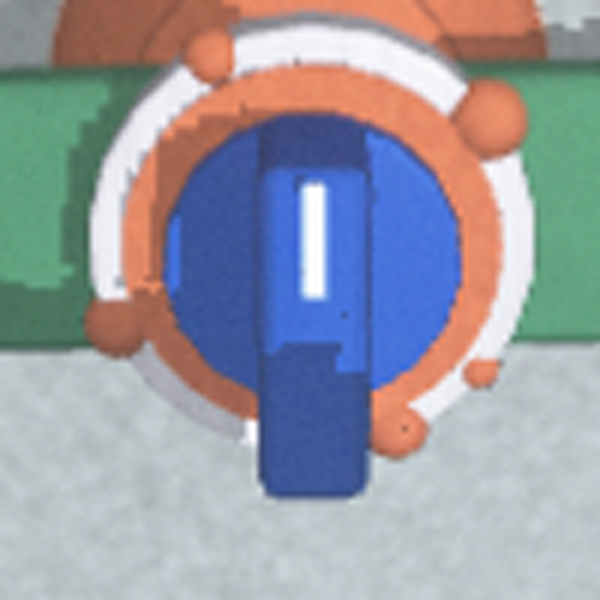

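The bar's top face is centred at pixel (257.4, 195.3). The prediction was (255.7, 193.2), so the knob is about 1.6 mm off in y and 2 mm in x, and its yaw already matches the tool. I'll correct for this and descend.

```bash
python3 -m creep '[[0,-1.5,3.5,25,0],[0,-1.5,3.5,50,0],[0,-1.5,3.5,75,0],[0,-1.5,3.5,100,0],[0,-1.5,3.5,110,0],[0,-1.5,3.5,118,0],[0,-1.5,3.5,118,0]]'
python3 -m creep '[[60,0,0,0,0],[100,0,0,0,0],[130,0,0,0,0],[150,0,0,0,0],[160,0,0,0,0],[160,0,0,0,0]]' 110
python3 -c "
from h import *
plan([.494,.0476,.153]);o=ctrl.get_obs();print(o['contact_force'].round(2),o['wrist_torque'].round(3))"
```

```text
t: 3.38
tool_pos: [0.4929, 0.0476, 0.152]
tool_rot: [0.163, -3.135, -0.0]
contact_force: [-0.4, 0.2, 0.4]
opening: 0.0854
t: 3.88
tool_pos: [0.494, 0.0475, 0.1538]
tool_rot: [-0.163, 3.136, -0.0]
contact_force: [0.8, 0.3, 0.5]
opening: 0.0317
t 3.88 tcp [0.494  0.0475 0.1538] toolx [-0.995 -0.104 -0.001] tooly [-0.104  0.995 -0.   ] shift mm [-0.   0.1  0.8]
[0.81 0.3  0.48] [ 0.057 -0.014 -0.008]
```

```bash
python3 -m creep '[[180,0,0,0,0],[195,0,0,0,0],[205,0,0,0,0],[215,0,0,0,0],[255,0,0,0,0],[255,0,0,0,0],[255,0,0,0,0]]' 110
python3 -c "
from h import *
plan([.494,.0476,.153]);o=ctrl.get_obs();print(o['contact_force'].round(2),o['wrist_torque'].round(3))"
```

```text
t: 4.47
tool_pos: [0.4939, 0.0462, 0.1538]
tool_rot: [-0.163, 3.137, -0.005]
contact_force: [-1.9, -4.8, 1.5]
opening: 0.014
t 4.47 tcp [0.4939 0.0462 0.1538] toolx [-0.995 -0.104  0.   ] tooly [-0.104  0.995 -0.003] shift mm [-0.3  1.4  0.8]
[-1.87 -4.8   1.48] [-0.784  0.129  0.002]
```

The grip is firm. I'll recentre by −1.2 mm in tool y and make the breaking twist.

```bash
python3 -m creep '[[255,0,-1.2,0,0],[255,0,-1.2,0,0.1],[255,0,-1.2,0,0.2],[255,0,-1.2,0,0.3],[255,0,-1.2,0,0.4],[255,0,-1.2,0,0.45],[255,0,-1.2,0,0.45],[255,0,-1.2,0,0.45]]' 110
cat > s.py <<'E'
from h import *
o=ctrl.get_obs();R=Ro.from_rotvec(o["tool_rot"]).as_matrix()
yaw=np.arctan2(-R[1,0],-R[0,0]);print("turned",round(.104-yaw,4),"F",o['contact_force'].round(2),"T",o['wrist_torque'].round(3),"pos",o["tool_pos"].round(4),"q6",o["q"][5].round(3),"eff6",o["effort"][5].round(3),"open",o["opening"].round(4))
E
python3 s.py
```

```text
t: 5.13
tool_pos: [0.4939, 0.0459, 0.1537]
tool_rot: [0.539, 3.095, -0.001]
contact_force: [-1.2, -4.4, 4.2]
opening: 0.0141Traceback (most recent call last):
  File "s.py", line 3, in <module>
    yaw=np.arctan2(-R[1,0],-R[0,0]);print("turned",round(.104-yaw,4),"F",o['contact_force'].round(2),"T",o['wrist_torque'].round(3),"pos",o["tool_pos"].round(4),"q6",o["q"][5].round(3),"eff6",o["effort"][5].round(3),"open",o["opening"].round(4))
                                                                                                                                                                                                                               ^^^^^^^^^^^^^^^^^^
AttributeError: 'float' object has no attribute 'round'
```

```bash
sed -i 's/,"open".*)$/)/' s.py; python3 s.py; python3 -m creep '[[255,0,0,0,0.03],[255,0,0,0,0.06],[255,0,0,0,0.06]]';python3 s.py
```

```text
turned 0.4491 F [-1.19 -4.4   4.23] T [-0.571  0.349 -0.159] pos [0.4939 0.0459 0.1537] q6 -1.283 eff6 -0.168
t: 5.38
tool_pos: [0.4939, 0.0459, 0.1537]
tool_rot: [0.632, 3.077, -0.002]
contact_force: [-3.4, -4.6, 4.0]
opening: 0.0143
turned 0.5091 F [-3.45 -4.6   4.01] T [-0.701  0.343 -0.078] pos [0.4939 0.0459 0.1537] q6 -1.222 eff6 0.111
```

```bash
python3 -m creep '[[255,0,0,0,0.015],[255,0,0,0,0.03]]';python3 s.py; python3 -m creep '[[255,0,0,0,0.015],[255,0,0,0,0.03]]';python3 s.py
python3 - <<'E'
from h import *
a=ctrl.get_image("wrist");b=ctrl.get_image("side")
cv2.imwrite("pics/f.png",np.hstack([cv2.resize(x[...,::-1],(400,400),interpolation=cv2.INTER_CUBIC) for x in(a[110:310,155:355],b[180:260,230:310])]))
E
```

```text
t: 5.55
tool_pos: [0.4939, 0.0459, 0.1538]
tool_rot: [0.677, 3.068, -0.002]
contact_force: [-2.9, -4.5, 4.9]
opening: 0.0143
turned 0.5384 F [-2.93 -4.53  4.89] T [-0.729  0.384  0.193] pos [0.4939 0.0459 0.1538] q6 -1.193 eff6 0.04
t: 5.72
tool_pos: [0.4939, 0.0458, 0.1538]
tool_rot: [0.723, 3.057, -0.002]
contact_force: [-2.8, -3.6, 4.9]
opening: 0.0142
turned 0.5684 F [-2.85 -3.65  4.86] T [-0.759  0.366  0.187] pos [0.4939 0.0458 0.1538] q6 -1.163 eff6 0.046
```

View pics/f.png

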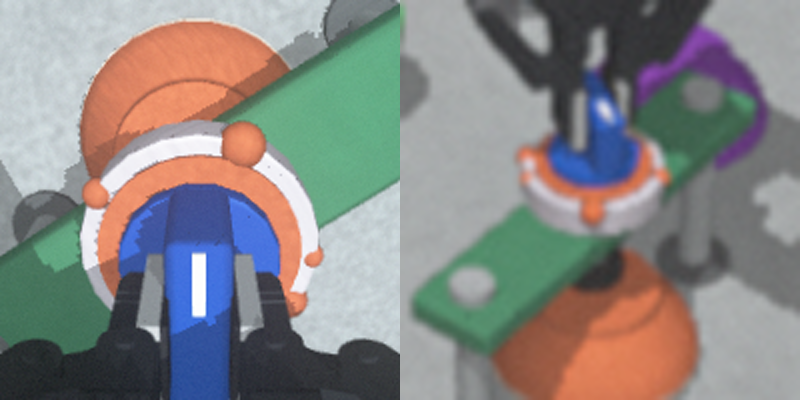

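The knob turned with the gripper: the white mark is still in line between the pads, and the pad is still off the bowl. While moving, the torque is +0.19 N m, which is the free friction. I'll advance in small batches, each adding less than 9 N.

```bash
python3 -m creep '[[255,0,0,0,0.02],[255,0,0,0,0.04]]' >/dev/null;python3 s.py; python3 -m creep '[[255,0,0,0,0.02],[255,0,0,0,0.04]]'>/dev/null;python3 s.py;python3 -m creep '[[255,0,0,0,0.02],[255,0,0,0,0.04]]'>/dev/null;python3 s.py
```

```text
turned 0.6086 F [-3.02 -4.76  4.57] T [-0.768  0.385  0.197] pos [0.4939 0.0458 0.1537] q6 -1.123 eff6 -0.013
turned 0.6486 F [-3.   -4.46  4.73] T [-0.781  0.408  0.216] pos [0.4939 0.0458 0.1538] q6 -1.083 eff6 -0.003
turned 0.6886 F [-2.94 -6.03  4.09] T [-0.819  0.461  0.184] pos [0.4939 0.0458 0.1538] q6 -1.043 eff6 -0.002
```

```bash
python3 -m creep '[[255,0,0,0,0.015],[255,0,0,0,0.03]]' >/dev/null;python3 s.py
```

```text
turned 0.7184 F [-2.88 -5.34  4.83] T [-0.804  0.4    0.194] pos [0.4938 0.0458 0.1538] q6 -1.013 eff6 0.049
```

```bash
python3 -m creep '[[255,0,0,0,0.03],[255,0,0,0,0.06],[255,0,0,0,0.08]]' >/dev/null;python3 s.py
```

```text
turned 0.7989 F [-2.47 -5.08  4.64] T [-0.856  0.422  0.198] pos [0.4938 0.0457 0.1538] q6 -0.932 eff6 0.06
```

```bash
python3 -m creep '[[255,0,0,0,0.02],[255,0,0,0,0.04]]' >/dev/null;python3 s.py
```

```text
turned 0.8386 F [-3.69 -4.69  4.41] T [-0.85   0.435  0.217] pos [0.4938 0.0457 0.1537] q6 -0.893 eff6 -0.002
```

```bash
python3 -m creep '[[255,0,0,0,0.02],[255,0,0,0,0.04],[255,0,0,0,0.06]]' >/dev/null;python3 s.py
```

```text
turned 0.8987 F [-2.24 -5.14  4.6 ] T [-0.904  0.493  0.168] pos [0.4938 0.0457 0.1537] q6 -0.833 eff6 -0.002
```

```bash
python3 -m creep '[[255,0,0,0,0.02],[255,0,0,0,0.04]]' >/dev/null;python3 s.py
```

```text
turned 0.9387 F [-2.98 -5.29  4.09] T [-0.836  0.507  0.208] pos [0.4938 0.0456 0.1537] q6 -0.793 eff6 -0.002
```

```bash
python3 -m creep '[[255,0,0,0,0.02],[255,0,0,0,0.04],[255,0,0,0,0.06]]' >/dev/null;python3 s.py;python3 -m creep '[[255,0,0,0,0.02],[255,0,0,0,0.04]]' >/dev/null;python3 s.py
```

```text
turned 0.9987 F [-3.53 -5.63  4.86] T [-0.901  0.51   0.23 ] pos [0.4938 0.0456 0.1538] q6 -0.733 eff6 -0.002
turned 1.0386 F [-2.35 -5.59  5.75] T [-0.891  0.532  0.189] pos [0.4937 0.0456 0.1538] q6 -0.693 eff6 -0.002
```

```bash
python3 -m creep '[[255,0,0,0,0.02],[255,0,0,0,0.04]]' >/dev/null;python3 s.py
```

```text
turned 1.0787 F [-2.97 -5.52  5.79] T [-0.89   0.509  0.238] pos [0.4937 0.0456 0.1538] q6 -0.653 eff6 -0.002
```

```bash
python3 -m creep '[[255,0,0,0,0.02],[255,0,0,0,0.03]]' >/dev/null;python3 s.py;python3 -m creep '[[255,0,0,0,0.02],[255,0,0,0,0.03]]' >/dev/null;python3 s.py
```

```text
turned 1.1084 F [-2.55 -4.86  5.45] T [-0.921  0.505  0.196] pos [0.4937 0.0456 0.1537] q6 -0.623 eff6 0.158
turned 1.1385 F [-3.46 -6.3   4.8 ] T [-0.891  0.544  0.218] pos [0.4937 0.0456 0.1537] q6 -0.593 eff6 0.153
```

```bash
python3 -m creep '[[255,0,0,0,0.02],[255,0,0,0,0.04]]' >/dev/null;python3 s.py;python3 -m creep '[[255,0,0,0,0.02],[255,0,0,0,0.04]]' >/dev/null;python3 s.py
```

```text
turned 1.1786 F [-4.04 -5.8   5.86] T [-0.882  0.557  0.135] pos [0.4937 0.0456 0.1537] q6 -0.553 eff6 -0.008
turned 1.2187 F [-3.11 -5.87  4.68] T [-0.944  0.513  0.204] pos [0.4936 0.0456 0.1537] q6 -0.513 eff6 -0.002
```

```bash
python3 -m creep '[[255,0,0,0,0.02],[255,0,0,0,0.04]]' >/dev/null;python3 s.py
```

```text
turned 1.2586 F [-4.26 -5.92  4.42] T [-0.964  0.577  0.173] pos [0.4936 0.0456 0.1537] q6 -0.473 eff6 -0.002
```

```bash
python3 -m creep '[[255,0,0,0,0.02],[255,0,0,0,0.04]]' >/dev/null;python3 s.py;python3 -m creep '[[255,0,0,0,0.02],[255,0,0,0,0.04]]' >/dev/null;python3 s.py
```

```text
turned 1.2986 F [-3.64 -5.96  5.42] T [-0.981  0.618  0.217] pos [0.4936 0.0455 0.1538] q6 -0.433 eff6 -0.002
turned 1.3386 F [-4.86 -6.3   5.46] T [-0.932  0.63   0.146] pos [0.4936 0.0455 0.1537] q6 -0.393 eff6 -0.002
```

```bash
python3 -m creep '[[255,0,0,0,0.02],[255,0,0,0,0.04]]' >/dev/null;python3 s.py
```

```text
turned 1.3786 F [-3.63 -6.46  5.73] T [-0.985  0.622  0.198] pos [0.4936 0.0455 0.1537] q6 -0.353 eff6 -0.002
```

```bash
python3 -m creep '[[255,0,0,0,0.02],[255,0,0,0,0.04]]' >/dev/null;python3 s.py;python3 -m creep '[[255,0,0,0,0.02],[255,0,0,0,0.04]]' >/dev/null;python3 s.py
```

```text
turned 1.4186 F [-4.61 -6.58  5.77] T [-0.966  0.58   0.183] pos [0.4936 0.0455 0.1538] q6 -0.313 eff6 -0.002
turned 1.4587 F [-4.81 -7.16  5.48] T [-0.998  0.678  0.245] pos [0.4935 0.0455 0.1537] q6 -0.273 eff6 -0.002
```

```bash
python3 -m creep '[[255,0,0,0,0.02],[255,0,0,0,0.04]]' >/dev/null;python3 s.py
```

```text
turned 1.4986 F [-4.27 -6.42  5.03] T [-1.043  0.692  0.184] pos [0.4935 0.0455 0.1538] q6 -0.233 eff6 -0.002
```

```bash
python3 -m creep '[[255,0,0,0,0.02],[255,0,0,0,0.04]]' >/dev/null;python3 s.py;python3 -m creep '[[255,0,0,0,0.02],[255,0,0,0,0.04]]' >/dev/null;python3 s.py
```

```text
turned 1.5386 F [-3.68 -6.76  5.29] T [-0.957  0.681  0.201] pos [0.4935 0.0455 0.1538] q6 -0.193 eff6 -0.003
turned 1.5786 F [-5.11 -6.45  6.  ] T [-0.925  0.661  0.17 ] pos [0.4935 0.0455 0.1537] q6 -0.153 eff6 -0.003
```

```bash
python3 -m creep '[[255,0,0,0,0.02],[255,0,0,0,0.03]]' >/dev/null;python3 s.py
```

```text
turned 1.6083 F [-3.8  -5.27  4.59] T [-0.967  0.683  0.251] pos [0.4935 0.0455 0.1538] q6 -0.123 eff6 0.18
```

```bash
python3 -m creep '[[255,0,0,0,0.015],[255,0,0,0,0.03]]' >/dev/null;python3 s.py;python3 -m creep '[[255,0,0,0,0.015],[255,0,0,0,0.03]]' >/dev/null;python3 s.py
```

```text
turned 1.6382 F [-4.73 -5.65  5.78] T [-0.982  0.713  0.255] pos [0.4934 0.0455 0.1538] q6 -0.093 eff6 0.092
turned 1.6681 F [-4.65 -5.44  5.82] T [-1.019  0.729  0.258] pos [0.4934 0.0455 0.1537] q6 -0.063 eff6 0.122
```

```bash
python3 -m creep '[[255,0,0,0,0.01],[255,0,0,0,0.02]]' >/dev/null;python3 s.py;python3 -m creep '[[255,0,0,0,0.01],[255,0,0,0,0.02]]' >/dev/null;python3 s.py
```

```text
turned 1.6878 F [-5.03 -5.95  6.  ] T [-0.98   0.679  0.279] pos [0.4934 0.0455 0.1537] q6 -0.044 eff6 0.191
turned 1.7078 F [-4.8  -5.32  6.32] T [-1.065  0.753  0.297] pos [0.4934 0.0455 0.1538] q6 -0.024 eff6 0.207
```

```bash
python3 -m creep '[[255,0,0,0,0.01],[255,0,0,0,0.02]]' >/dev/null;python3 s.py;python3 -m creep '[[255,0,0,0,0.01]]' >/dev/null;python3 s.py
```

```text
turned 1.7277 F [-4.37 -5.23  6.09] T [-1.04   0.806  0.307] pos [0.4934 0.0455 0.1537] q6 -0.004 eff6 0.225
turned 1.7377 F [-4.95 -5.13  6.29] T [-0.988  0.701  0.327] pos [0.4934 0.0455 0.1537] q6 0.006 eff6 0.234
```

Torque is about 0.32 N m and rising at the expected slope, which puts the pad at about 12 N, with first touch near 1.6 rad. I'll hold, release and retreat straight up.

```bash
python3 -m creep '[[255,0,0,0,0],[255,0,0,0,0],[255,0,0,0,0],[200,0,0,0,0],[170,0,0,0,0],[130,0,0,0,0],[90,0,0,0,0],[40,0,0,0,0],[0,0,0,0,0],[0,0,0,0,0],[0,0,0,0,0]]'; python3 -m creep '[[0,0,0,-15,0],[0,0,0,-40,0],[0,0,0,-70,0],[0,0,0,-100,0],[0,0,0,-120,0],[0,0,0,-120,0],[0,0,0,-120,0]]'; python3 s.py
python3 - <<'E'
from h import *
a=ctrl.get_image("wrist");b=ctrl.get_image("side")
cv2.imwrite("pics/g.png",np.hstack([cv2.resize(x[...,::-1],(400,400),interpolation=cv2.INTER_CUBIC) for x in(a[110:310,155:355],b[180:260,230:310])]))
E
```

```text
t: 12.07
tool_pos: [0.4938, 0.0464, 0.1533]
tool_rot: [-2.292, -2.148, -0.0]
contact_force: [-0.1, -0.3, -0.6]
opening: 0.0857
t: 12.65
tool_pos: [0.4945, 0.0463, 0.2747]
tool_rot: [2.291, 2.147, 0.003]
contact_force: [-0.9, -0.2, 0.3]
opening: 0.0852
turned 1.7397 F [-0.94 -0.15  0.3 ] T [ 0.054 -0.034 -0.034] pos [0.4945 0.0463 0.2747] q6 0.008 eff6 -0.0
```

View pics/g.png

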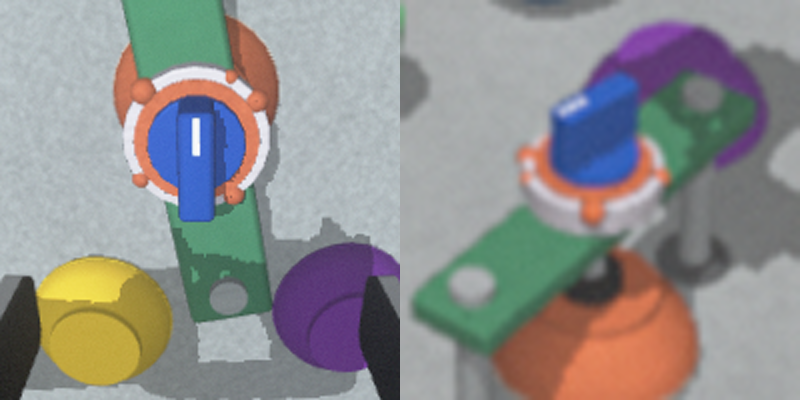

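The knob stayed where I left it, still lined up with the gripper's yaw. The black pad sits on the bowl's foot, and the gripper is clear with about 0 N on it. I'll hand in.

```bash
python3 -c "
from station import ctrl
print(ctrl.finish_job())"
```

```text
the job is handed in; nothing more can be done
None
```

The blue knob is broken loose and the bowl is clamped with a light nip of about 12 N. I let go, backed the gripper off and handed the job in at about 12.7 s of the 54 s allowed; no verdict came back.

- **Twist and touch:** I broke the crust with a 0.45 rad clockwise twist. I then turned on in small steps at about 0.2 N m of free friction. The torque began to rise near 1.6 rad, and I stopped at about 1.74 rad with 0.32 N m.
- **Last checks:** After release the force and torque on the tool were about zero. The last pictures show the knob where I left it and the pad on the bowl's foot. No bowl or bystander visible in those pictures appears to have moved.
- **Uncertain:** The 12 N is worked out from the torque, whose readings scatter by about 0.03 N m (3 N). It was not measured directly, and single readings before contact ranged from 0.14 to 0.25 N m. While gripping, a side force of up to about 9 N (mostly 5–8 N) also acted on the knob from a slightly off-centre grip; it was gone after release.

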